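Find the slide box with the worn foot plate

TASK

One of the three green slide boxes has lost its grip: push each box two or three centimetres across the bench to feel how hard it drags, then slide the one that slips most easily all the way into the orange-walled repair bay. Leave the two sound boxes about where their trial push left them; slide the boxes only, never lift or tip one, and leave the vials and the beaker undisturbed.

Things in the scene. Friction and masses are not known exactly. Their poses are not given: they have to be found in the camera images.
- box_a_mid (a point): one of 3 look-alike dark green slide boxes, 0.55 to 0.8 kg, 65 mm along its x, 85 along its y, lid fixed; rides 4 mm above the bench on a 53 mm round foot plate under its middle that slides with it. Top 34 mm up; this point is its centre, 17 mm up. On a good rubber plate it takes 3 to 8 N to slide, on the one worn plate 0.8 to 2 N; nothing seen tells which, and it is another each time
- box_b_mid (a point): one of 3 look-alike dark green slide boxes, 0.55 to 0.8 kg, 65 mm along its x, 85 along its y, lid fixed; rides 4 mm above the bench on a 53 mm round foot plate under its middle that slides with it. Top 34 mm up; this point is its centre, 17 mm up. On a good rubber plate it takes 3 to 8 N to slide, on the one worn plate 0.8 to 2 N; nothing seen tells which, and it is another each time
- box_c_mid (a point): one of 3 look-alike dark green slide boxes, 0.55 to 0.8 kg, 65 mm along its x, 85 along its y, lid fixed; rides 4 mm above the bench on a 53 mm round foot plate under its middle that slides with it. Top 34 mm up; this point is its centre, 17 mm up. On a good rubber plate it takes 3 to 8 N to slide, on the one worn plate 0.8 to 2 N; nothing seen tells which, and it is another each time
- bay_floor (a point): repair bay fixed to the bench: white floor (flat on the bench, no step) with low orange walls on three sides, 14 mm high and 8 mm thick. Inside it is 125 mm wide along its x and 110 mm deep along its y. This point is the centre of its floor; its +y axis points out of the open side (mouth, 55 mm from this point, roughly world +y), the back wall is on its -y side
- vial_a_mid (a point): bystander: brown vial with a black cap, 23 mm across and 57 mm high, loose, standing upright beyond the gap between two boxes; this point is its centre
- vial_b_mid (a point): bystander: brown vial with a black cap, 23 mm across and 57 mm high, loose, standing upright beyond the gap between two boxes; this point is its centre
- beaker_mid (a point): bystander: empty clear beaker, 73 to 77 mm across, 94 mm high, loose, standing on the robot's side of the bay; this point is its centre
Not all that is in view belongs to the job. Leave any blue look-alike of the part that bears box_b_mid alone.

How it is judged:
On the way:
1. all three slide boxes have been slid (each is at least 12 mm from where it started) (distance of each of box_a_mid, box_b_mid, box_c_mid from where it was at the start of the episode above 0.012 m), for 0.1 s.
At the end, for the whole second after the job is handed in: the box on the worn foot plate (plate_b in the rules; any box may have it) is in the bay, centre 35 mm or more inside the mouth; the other two are within 100 mm of their starts, centres over 110 mm from the bay's; all three flat and at rest (linear speed of each of box_a, box_b, box_c below 0.01 m/s and angle between each of box_a_mid, box_b_mid, box_c_mid's own z axis and vertical below 0.1 rad and ((y of box_a_mid in the frame of bay_floor between -0.055 and 0.02 m and x of box_a_mid in the frame of bay_floor between -0.045 and 0.045 m and horizontal distance between plate_b and box_a_mid below 0.02 m and distance of each of box_b_mid, box_c_mid from where it was at the start of the episode below 0.1 m and horizontal distance between each of box_b_mid, box_c_mid and bay_floor above 0.11 m) or (y of box_b_mid in the frame of bay_floor between -0.055 and 0.02 m and x of box_b_mid in the frame of bay_floor between -0.045 and 0.045 m and horizontal distance between plate_b and box_b_mid below 0.02 m and distance of each of box_a_mid, box_c_mid from where it was at the start of the episode below 0.1 m and horizontal distance between each of box_a_mid, box_c_mid and bay_floor above 0.11 m) or (y of box_c_mid in the frame of bay_floor between -0.055 and 0.02 m and x of box_c_mid in the frame of bay_floor between -0.045 and 0.045 m and horizontal distance between plate_b and box_c_mid below 0.02 m and distance of each of box_a_mid, box_b_mid from where it was at the start of the episode below 0.1 m and horizontal distance between each of box_a_mid, box_b_mid and bay_floor above 0.11 m))); the robot touches nothing.
It fails at once if a slide box is lifted or tipped off the bench (raised by more than 12 mm) (height (world z) of any of box_a_mid, box_b_mid, box_c_mid above 0.029 m).
It fails at once if a vial or the beaker is moved by more than 15 mm or knocked over (distance of any of vial_a_mid, vial_b_mid, beaker_mid from where it was at the start of the episode above 0.015 m or angle between any of vial_a_mid, vial_b_mid, beaker_mid's own z axis and vertical above 0.3 rad).
It also fails if it takes over 64 s, if anything falls off the work surface, if the arm or the gripper's body presses on something with over 40 N, if the wrist force passes 120 N, or if a joint passes its speed limit or range.

ROBOT

A 6-joint arm with a two-finger parallel gripper is mounted at the origin on the work surface; the furniture and walls round the work are solid. World frame = base frame: x ahead of the robot, y to its left, z up, the work surface at z = 0. Lengths are in m, angles in rad, forces in N, time in s.
With the tool pointing down it reaches from about 0.2 to 0.875 m from the base axis. Payload 3.4 kg.
Tool frame: the origin (TCP) lies between the finger pads; the fingertips stand 25 mm ahead of it and the grasp point (between the pads) lies 6 mm ahead of it (r.nose_length is the z of the fingertips in the tool frame, in m); z points along the fingers, x is the direction in which the jaws open and shut, and the axes are right-handed (so a half turn about z gives the same grasp; the last joint's range is limited). The gripper opens to 94 mm and grips with 3 to 60 N. Pads are 16 mm wide; open, the fingers measure 119 mm over their backs; the gripper's body (75 mm by 177 mm) begins 78 mm behind the grasp point.
Start: joints at [1.13, 0.276, 1.505, -0, 1.361, -0.121], TCP at [0.181, 0.546, 0.23] pointing down, gripper open.
Joint ranges: [-2.89, 2.89], [-0.75, 2.08], [0.22, 2.7], [-1.18, 4.32], [0.11, 2.71], [-2.7, 2.7]. Speed limits (rad/s): [2.57, 2.57, 3.14, 3.14, 3.14, 3.14].

INTERFACE

Orientations are given as a unit quaternion [w, x, y, z].
In Python, from plant import r, gripper_to, inverse_kinematics, vision, models, telemetry gives the robot as it stands. Calls block until the motion is done:
- r.move_to(position, orientation): joint-space move of the TCP to a pose.
- r.move_l(position, rot=None, vel=0.15, guard=None): straight line of the TCP; rot=None keeps the orientation; vel is the mean speed in m/s. With guard (N) it stops when the force on the tool has changed by that much, and returns True; else False.
- r.movej(angles): joint-space move.
- gripper_to(opening, f_grip=None): finger opening in m; f_grip is the grip in N (None keeps the last); returns when the fingers have stopped.
- r.hold(seconds).
- inverse_kinematics(position, orientation): joint angles nearest the present ones, or None.
- vision.snapshot(name): name is "side" or "top" or "wrist"; returns the picture (400x640x3 uint8, red, green, blue); there is no depth.
- vision.get_calibration(name): a dict with "fx", "fy", "cx", "cy" (pixels), "position" and "orientation" of the camera in the world. Camera axes: x right, y down, z forward; pixel columns grow to the right and rows downward; lengths in m; the calibration is good to about 2 mm. The wrist camera is an equidistant fisheye: a pixel r from the principal point sees the ray r / f radians off the axis. A picture is of the moment at which its call begins: read the wrist's pose just before it. get_calibration takes no time and is no camera call; for the wrist camera it gives the pose at the moment of the call.
A pose or a line that the arm cannot do raises r.PlanningError and nothing moves.
- r.sign_off(): hands the job in, once; it reports no verdict.
Trained networks look in the newest picture that a camera, given by its name, has taken for a name from the list of things; names that differ only in an ending like _2 or _b are one class to them, and where a whole thing is asked for, a point or a joint stands for the part that bears it (a point fixed in the world has none). Each returns a list of dicts, best first, with "score" (0 to 1); they miss things now and then, are a little off and sometimes report something else, mostly with a low value. They report only what shows in the picture. A call takes as long as a camera call. They do not tell look-alikes from the thing itself.
- models.boxes_of(thing, camera): "at" ([x, y, z] in m, in world coordinates, good to about 4 mm: the middle of the surface that is visible of it).
- models.regions_of(thing, camera): "pixels" (400x640 bool, what is visible of it).
- models.mark_of(thing, camera): "at" ([x, y, z] in m, in world coordinates, good to about 4 mm: a listed point, or the origin of a listed thing).
Readings, each from a call of its own:
- telemetry.current_t(): time.
- telemetry.current_joints(): joint angles.
- telemetry.current_dq(): joint speeds.
- telemetry.current_joint_efforts(): joint torques, N m.
- telemetry.current_ee_pos(): TCP position.
- telemetry.current_tool_rot(): TCP orientation.
- telemetry.current_wrist_force(): force on the tool from outside, world axes, zero at the start.
- telemetry.current_torque(): the same for the moment, N m.
- telemetry.current_opening(): finger opening in m.
Only numpy, scipy, OpenCV 4.12 (cv2) and the standard library are available. Lean on these libraries where they do the work, as an engineer would, in place of code of your own. Each camera call takes 0.05 s, during which the arm holds its last target. There are 200 camera calls.

## Working session

There is one attempt and no reset: what is moved stays moved. The work goes in short steps, each a Python script; the robot and the scene stay as the last script left them, time stands still between calls to the robot, and variables do not carry over. Pictures are saved under pics/ and viewed, about 8 in all and at most 12, crops included, and the job is handed in when it is done.

```bash
mkdir -p pics; ls
python3 - <<'E'
from plant import r, vision, models, telemetry
import cv2,numpy as np
ims=[]
for c in ("top","side"):
    im=vision.snapshot(c); cv2.imwrite(f"pics/{c}0.png",im[:,:,::-1]); ims.append(im)
    for n in ("box_a_mid","bay_floor","vial_a_mid","beaker_mid"):
        for d in models.mark_of(n,c): print(c,n,np.round(d["at"],4),round(d["score"],2),{k:v for k,v in d.items() if k not in("at","score")})
    print(vision.get_calibration(c))
cv2.imwrite("pics/both0.png",cv2.resize(np.vstack(ims),(480,600))[:,:,::-1])
print(telemetry.current_t(),telemetry.current_tool_rot(),telemetry.current_opening(),r.nose_length)
E
```

```text
pics
top bay_floor [ 0.6671 -0.2118 -0.0029] 0.94 {}
top vial_a_mid [ 0.5829 -0.0106  0.0306] 0.55 {}
{'fx': 397.1078879953356, 'fy': 397.1078879953356, 'cx': 324.77631611083694, 'cy': 196.0224130881948, 'position': array([ 0.45429869, -0.0212966 ,  0.91868492]), 'orientation': array([ 0.02916142, -0.70006373,  0.71329517, -0.01644306])}
side box_a_mid [0.4838 0.187  0.0196] 0.94 {}
side bay_floor [ 0.6677 -0.2157  0.0032] 0.89 {}
side vial_a_mid [ 0.5882 -0.0123  0.0287] 0.58 {}
side beaker_mid [ 0.4446 -0.2218  0.0459] 0.7 {}
{'fx': 450.4461190506006, 'fy': 450.4461190506006, 'cx': 317.72046195080463, 'cy': 203.6865725116009, 'position': array([0.50322561, 0.75931558, 0.47420004]), 'orientation': array([-0.00714909, -0.00409554,  0.85544756, -0.51782389])}
0.5 [-1.06512426e-06  8.10671396e-01  5.85501398e-01  2.45661424e-05] 0.09410487496743462 0.025
```

View pics/top0.png

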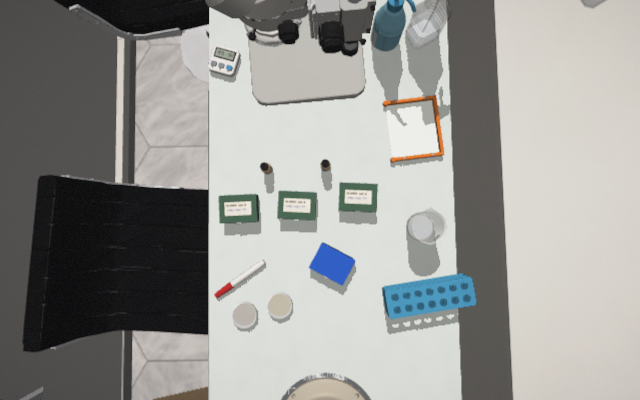

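View pics/side0.png

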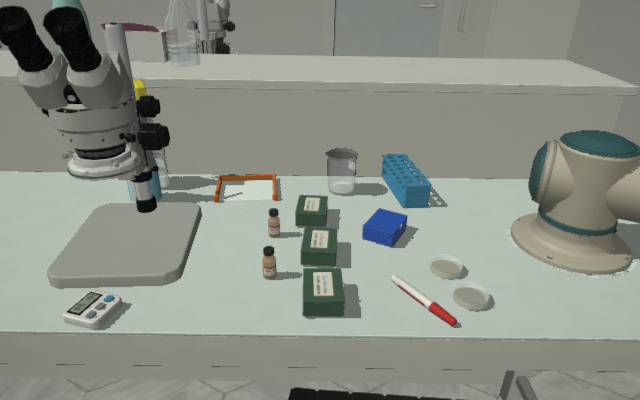

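The top view shows three dark green boxes at about (239,209), (297,206) and (358,198). The blue look-alike is at (332,264) and I'll leave it alone. The vials are at (266,168) and (325,165). The bay is at (415,129) with its mouth to the left (+y), and the beaker is at (425,227). Next I'll measure the box poses from the green mask.

```bash
cat > h.py <<'E'
from plant import r, gripper_to, inverse_kinematics, vision, models, telemetry
import numpy as np, cv2
from scipy.spatial.transform import Rotation as R
def ground(c,uv,z):
    k=vision.get_calibration(c); q=k["orientation"]; M=R.from_quat([*q[1:],q[0]]).as_matrix()
    uv=np.atleast_2d(np.float64(uv)); d=np.c_[(uv[:,0]-k["cx"])/k["fx"],(uv[:,1]-k["cy"])/k["fy"],np.ones(len(uv))]@M.T
    p=k["position"]; return (p+d*((z-p[2])/d[:,2])[:,None])[:,:2]
def green(c="top",im=None):
    "dark green boxes: list of (centre xy, sizes, yaw of long side vs y in rad), sorted by -y"
    im=vision.snapshot(c) if im is None else im
    h=cv2.cvtColor(im,cv2.COLOR_RGB2HSV)
    m=((h[...,0]>60)&(h[...,0]<90)&(h[...,1]>90)&(h[...,2]<110)).astype(np.uint8)
    m=cv2.morphologyEx(m,cv2.MORPH_OPEN,np.ones((2,2)))
    cs,_=cv2.findContours(m,cv2.RETR_EXTERNAL,cv2.CHAIN_APPROX_NONE); out=[]
    for k in cs:
        if cv2.contourArea(cv2.convexHull(k))<400: continue
        g=ground(c,k[:,0,:],0.034)
        box=cv2.boxPoints(cv2.minAreaRect((g*1000).astype(np.float32)))/1000
        e=[box[1]-box[0],box[2]-box[1]]; e.sort(key=np.linalg.norm); l=e[1]
        yaw=np.arctan2(-l[0],l[1]); yaw=(yaw+np.pi/2)%np.pi-np.pi/2
        out.append((box.mean(0),[np.linalg.norm(v) for v in e],yaw))
    return sorted(out,key=lambda o:-o[0][1])
def quat(yaw):  # tool down, jaw axis x at angle yaw from world x
    q=(R.from_euler("z",yaw)*R.from_matrix(np.diag([1,-1,-1]))).as_quat(); return [q[3],*q[:3]]
def F(): return np.round(telemetry.current_wrist_force(),2)
E
python3 - <<'E'
from h import *
im=cv2.imread("pics/top0.png")[:,:,::-1].copy()
for o in green(im=im): print(np.round(o[0],4),np.round(o[1],4),round(np.degrees(o[2]),1))
print("vials", ground("top",[[266,163],[325,160]],0.057),"beaker rim", ground("top",[[425,227]],0.05))
print("bay outer corners mouthA,mouthB,back", ground("top",[[385,102],[393,160],[442,155],[436,97]],0.014))
print("micro base near edge", ground("top",[[255,103],[364,96]],0.02))
print("blue",ground("top",[[325,244],[355,262],[343,284],[310,266]],0.034))
for y in (0,np.pi/2,-np.pi/2):
  for p in ([.39,.185,.1],[.39,-.1,.1],[.667,0.1,.1],[.667,-.2,.1]):
    q=inverse_kinematics(p,quat(y)); print(y,p,None if q is None else np.round(q,2))
c=im[70:290,200:480]; cv2.imwrite("pics/crop0.png",cv2.resize(c,(784,600))[:,:,::-1])
E
```

```text
vials [[ 0.58514151  0.1212607 ]
 [ 0.58905053 -0.00821406]] beaker rim [[ 0.43896642 -0.22256547]]
bay outer corners mouthA,mouthB,back [[ 0.72800247 -0.14873091]
 [ 0.59250167 -0.16322911]
 [ 0.60167026 -0.2752122 ]
 [ 0.73694768 -0.2664361 ]]
micro base near edge [[ 0.73096836  0.15166955]
 [ 0.74137965 -0.10009301]]
blue [[ 0.40508935 -0.00445822]
 [ 0.36448052 -0.06992476]
 [ 0.31694391 -0.04246204]
 [ 0.35733503  0.02955906]]
0 [0.39, 0.185, 0.1] [ 0.28  0.18  2.   -0.    0.96  0.28]
0 [0.39, -0.1, 0.1] [-0.42  0.14  2.05 -0.    0.95 -0.42]
0 [0.667, 0.1, 0.1] [ 0.05  0.51  1.46 -0.    1.17  0.05]
0 [0.667, -0.2, 0.1] [-0.39  0.54  1.41 -0.    1.19 -0.39]
1.5707963267948966 [0.39, 0.185, 0.1] [ 0.28  0.18  2.   -0.    0.96 -1.29]
1.5707963267948966 [0.39, -0.1, 0.1] [-0.42  0.14  2.05 -0.    0.95 -2.  ]
1.5707963267948966 [0.667, 0.1, 0.1] [ 0.05  0.51  1.46 -0.    1.17 -1.53]
1.5707963267948966 [0.667, -0.2, 0.1] [-0.39  0.54  1.41 -0.    1.19 -1.96]
-1.5707963267948966 [0.39, 0.185, 0.1] [ 0.28  0.18  2.   -0.    0.96  1.85]
-1.5707963267948966 [0.39, -0.1, 0.1] [-0.42  0.14  2.05 -0.    0.95  1.15]
-1.5707963267948966 [0.667, 0.1, 0.1] [ 0.05  0.51  1.46 -0.    1.17  1.62]
-1.5707963267948966 [0.667, -0.2, 0.1] [-0.39  0.54  1.41 -0.    1.19  1.18]
```

View pics/crop0.png

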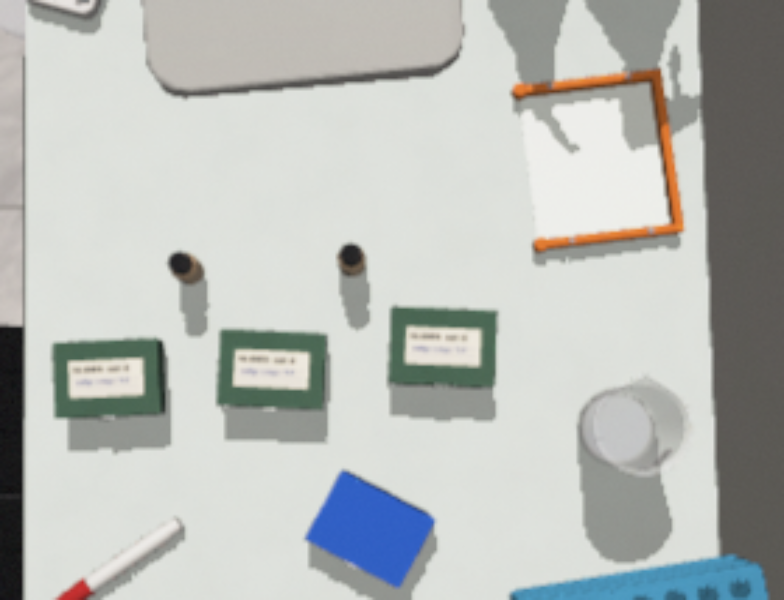

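Three dark green candidates show in the crop at (108,377), (272,369) and (442,347). They match the description. The blue one at (370,530) is the decoy. The colour thresholds need tuning.

```bash
sed -i 's/    m=((h.*/    I=im.astype(int); m=((I[...,1]>I[...,0]+12)\&(I[...,1]>I[...,2]+4)\&(I[...,1]<130)).astype(np.uint8)/' h.py
python3 - <<'E'
from h import *
im=cv2.imread("pics/top0.png")[:,:,::-1].copy()
print(im[198,342],im[209,223],im[219,240])
for o in green(im=im): print(np.round(o[0],4),np.round(o[1],4),round(np.degrees(o[2]),1))
print(F())
E
```

```text
[ 75 104  84] [ 74 102  83] [ 74 102  82]
[0.4855 0.1864] [0.0606 0.0846] 1.8
[0.4901 0.055 ] [0.0611 0.0832] -3.7
[ 0.506  -0.0816] [0.0615 0.0827] -3.5
[-0.77  0.18  0.24]
```

```bash
cat >> h.py <<'E'
def trial(c,yaw,n=8,step=0.005):
    yaw=float(yaw); d=np.array([np.cos(yaw),np.sin(yaw),0]); q=quat(yaw-np.pi/2)
    s=np.array([*c,0])-d*(0.0325+0.022)
    r.move_to([*s[:2],0.12],q); gripper_to(0.04)
    r.move_l([*s[:2],0.034],vel=0.15); r.hold(0.2)
    f0=np.mean([(r.hold(0.02),telemetry.current_wrist_force())[1] for _ in range(5)],0); print("f0",f0.round(2))
    for i in range(1,n+1):
        p=s+d*step*i; g=r.move_l([*p[:2],0.034],vel=0.03,guard=2.6)
        f=telemetry.current_wrist_force()-f0
        if g: r.move_l([*p[:2],0.034],vel=0.03)
        r.hold(0.05); print(i,g,f.round(2),"after",(telemetry.current_wrist_force()-f0).round(2))
    p=s+d*step*(n-3); r.move_l([*p[:2],0.034],vel=0.1); r.move_l([*p[:2],0.12],vel=0.2)
E
python3 - <<'E'
from h import *
trial([.4855,.1864],np.radians(1.8))
print(telemetry.current_t())
for o in green(): print(np.round(o[0],4),np.round(o[1],4),round(np.degrees(o[2]),1))
E
```

```text
f0 [ 0.06  0.04 -0.01]
1 False [-1.43  0.7  -0.11] after [ 0.68 -0.01 -0.02]
2 False [-0.12  0.04 -0.11] after [ 0.05 -0.08 -0.06]
3 False [ 0.4  -0.58  0.22] after [-0.44  0.28  0.22]
4 False [ 0.41 -0.4   0.02] after [-0.82 -0.55 -0.74]
5 True [-0.32 -0.27 -0.2 ] after [ 0.41 -0.18  0.36]
6 True [-0.03 -0.34  0.08] after [-0.48 -0.63 -0.38]
7 True [-0.57  0.46  0.13] after [-0.56 -0.67 -1.01]
8 True [ 1.11  0.47 -0.4 ] after [-0.2  -0.89 -0.18]
8.7917
[0.5148 0.1875] [0.047  0.0834] -0.1
[0.4902 0.0552] [0.061  0.0839] -3.8
[ 0.506  -0.0813] [0.0615 0.0832] -3.6
```

Run:
```python
from h import *
trial([.4902,.0552],np.radians(-3.7))
trial([.506,-.0815],np.radians(-3.5))
print(telemetry.current_t())
for o in green(): print(np.round(o[0],4),np.round(o[1],4),round(np.degrees(o[2]),1))
```

```text
f0 [-0.28  0.12  0.03]
1 False [ 0.01  0.27 -0.63] after [ 0.04  0.14 -0.65]
2 False [-0.36  0.36 -0.59] after [ 1.   -0.58  0.15]
3 False [ 0.04 -0.66  0.02] after [-0.62 -0.36  0.42]
4 True [-0.08  0.17 -0.61] after [-2.23 -0.25 -0.65]
5 True [ 0.46 -0.78 -0.39] after [-3.92 -0.48 -0.77]
6 False [-2.76 -0.22 -0.41] after [-2.32  0.17 -1.27]
7 True [-0.18 -0.52  0.14] after [-2.63  0.9  -0.79]
8 True [ 0.2  -0.09 -0.79] after [-4.13 -0.25  0.27]
f0 [-0.2  -0.32  0.41]
1 False [-0.59  0.75 -0.71] after [ 0.69  0.53 -0.65]
2 False [0.84 0.31 0.01] after [ 0.32  0.23 -0.4 ]
3 False [-0.02  0.08 -0.13] after [-0.51  0.06 -0.99]
4 True [ 0.09  0.31 -0.59] after [-2.12  0.95  0.62]
5 True [-0.12  0.75 -1.18] after [-5.01  0.17 -1.04]
6 False [-4.63  1.84 -0.5 ] after [-6.11  1.36 -1.14]
7 False [-4.02  1.51 -0.32] after [-3.77  1.27 -2.03]
8 True [-1.28 -0.88  0.2 ] after [-5.19  1.23  0.41]
21.8667
[0.5076 0.1877] [0.0608 0.0834] -0.4
[0.511  0.0539] [0.0616 0.0826] -3.4
```

The residual drag was about 0.5 N for box a, about 2.3–4 N for box b and about 4–6 N for box c, so box a (leftmost) is the worn one. Next is a two-finger push in +x past the vial. I'll read the force along the way and then look.

Run:
```python
from h import *
q=quat(-np.pi/2); y=.1885; x0=.5076-.0325-.022
r.move_to([x0,y,.12],q); gripper_to(.06); r.move_l([x0,y,.034]); r.hold(.2)
f0=np.mean([(r.hold(0.02),telemetry.current_wrist_force())[1] for _ in range(5)],0)
x1=.66-.0325-.008
for x in np.linspace(x0+.015,x1,5):
    print(round(x,3),r.move_l([x,y,.034],vel=.05,guard=2.6),(telemetry.current_wrist_force()-f0).round(2)); r.move_l([x,y,.034],vel=.05)
    r.hold(.1); print((telemetry.current_wrist_force()-f0).round(2))
r.move_l([x1-.02,y,.034],vel=.1); r.move_l([x1-.02,y,.13],vel=.2); r.move_to([.5,.25,.2],q)
im=vision.snapshot("top"); cv2.imwrite("pics/top1.png",im[:,:,::-1])
for o in green(im=im): print(np.round(o[0],4),np.round(o[1],4),round(np.degrees(o[2]),1))
print(telemetry.current_t())
print(ground("top",[[349,47],[288,32]],.15),ground("top",[[349,47],[288,32]],.25))
```

```text
0.468 False [ 0.76 -0.72 -0.25]
[ 0.26  0.92 -1.57]
0.506 True [ 0.04  0.05 -0.81]
[ 0.78  1.16 -0.28]
0.544 True [ 0.37 -0.21  0.56]
[ 1.35 -0.09 -0.52]
0.582 True [ 0.74  1.07 -0.84]
[ 0.29 -0.37 -0.37]
0.62 True [-0.16  0.   -0.78]
[0.29 0.63 0.17]
[0.6569 0.188 ] [0.0618 0.082 ] -0.1
[0.511  0.0537] [0.0617 0.0833] -3.7
[ 0.5265 -0.0833] [0.0618 0.0825] -3.4
31.975
[[ 0.79965216 -0.06139055]
 [ 0.83362285  0.05956734]] [[ 0.75472433 -0.05617464]
 [ 0.7842757   0.04904756]]
```

View pics/top1.png

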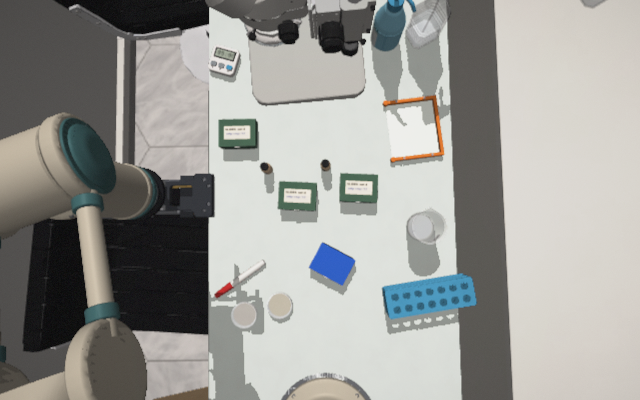

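The picture shows box a at (238,133), past the vial and square. The vials at (266,168) and (325,165) haven't moved, and b and c shifted about 21 mm. Now I'll grip box a lightly across y and drag it along the bench into the bay.

Run:
```python
from h import *
q=quat(-np.pi/2); p=[.657,.188]; z=.045
gripper_to(.094); r.move_to([*p,.13],q)
g=r.move_l([*p,z],vel=.1,guard=8); print("touch",g,telemetry.current_ee_pos())
if not g:
    gripper_to(.07,f_grip=8); print("open",telemetry.current_opening(),F())
    r.move_l([.661,-.08,z],vel=.1); print(F(),telemetry.current_opening())
    r.move_l([.667,-.212,z],vel=.07); print(F(),telemetry.current_opening())
im=vision.snapshot("side"); cv2.imwrite("pics/side2.png",im[:,:,::-1])
print(telemetry.current_t())
```

```text
touch False [0.65758884 0.18819314 0.04580151]
open 0.08468096316461397 [0.24 1.97 1.95]
[-0.36  4.32  7.11] 0.08503150940534965
[1.04 4.55 6.42] 0.08469479112039897
39.6667
```

View pics/side2.png

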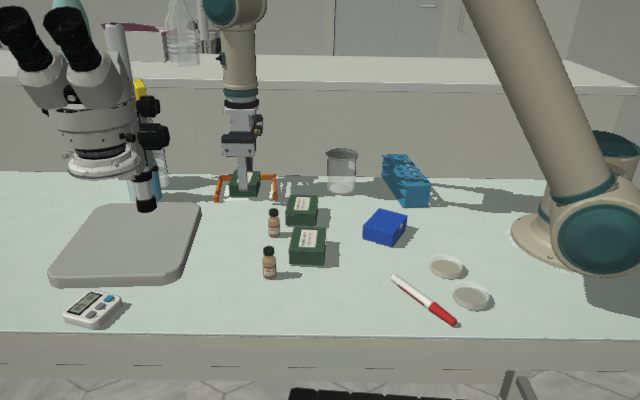

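The side view shows box a between the orange walls at about (245,183), with b, c, both vials and the beaker standing. I'll release it, retreat straight up and check.

Run:
```python
from h import *
gripper_to(.094); r.move_l([.667,-.212,.16],vel=.12); r.move_to([.45,.25,.25],quat(-np.pi/2)); r.hold(.3)
im=vision.snapshot("top"); cv2.imwrite("pics/top3.png",im[:,:,::-1])
b=np.array([.667,-.213]); 
for o in green(im=im):
    a=np.radians(4.4); d=o[0]-b; print(np.round(o[0],4),np.round(o[1],4),round(np.degrees(o[2]),1),"bay x,y",np.round([d@[np.cos(a),np.sin(a)],d@[-np.sin(a),np.cos(a)]],4))
for d in models.mark_of("bay_floor","top"): print(d)
vision.snapshot("side")
for n in ("vial_a_mid","beaker_mid"):
    for d in models.mark_of(n,"side"): print(n,d)
print(telemetry.current_t(),F())
```

```text
[0.511  0.0537] [0.0617 0.0832] -3.7 bay x,y [-0.1351  0.2779]
[ 0.5265 -0.083 ] [0.0617 0.0831] -3.5 bay x,y [-0.1301  0.1404]
[ 0.6667 -0.2106] [0.0615 0.0834] -1.3 bay x,y [-0.0001  0.0024]
{'at': [0.6663, -0.2145, -0.0013], 'score': 0.72}
vial_a_mid {'at': [0.5832, -0.0088, 0.0266], 'score': 0.77}
beaker_mid {'at': [0.4453, -0.2205, 0.0434], 'score': 0.78}
43.5917 [-0.24  0.08 -0.2 ]
```

View pics/top3.png

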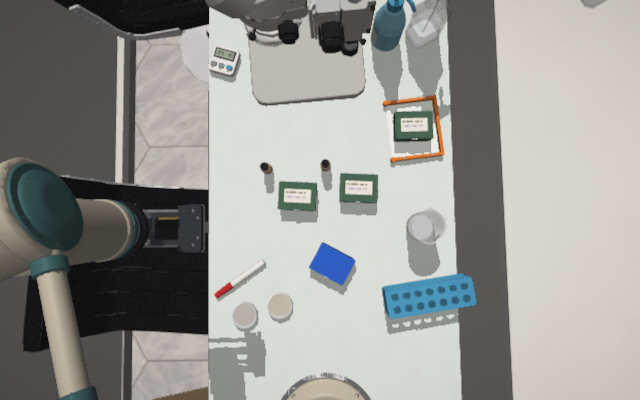

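The box sits centred in the bay at (413,125). Boxes b and c, the vials and the beaker are in place, and the arm is clear.

```bash
python3 -c "
from h import *
r.sign_off()"
```

```text
the job is handed in; nothing more can be done
```

The worn box, the leftmost one (box a), is in the repair bay, and I handed the job in just after 43.6 s of the 64 s allowed.

- **Trial pushes:** I pushed each box about 21–22 mm. The force left on the tool was about 0.5 N for box a, 2.3–4.1 N for the middle box and 4–6 N for the right one. The 2.6 N force stop also tripped on box a, which seems at odds with a worn plate. I put that down to stop-start bumps, because the force left on box a stayed near zero during the longer push as well.
- **Slide into the bay:** I pushed box a in +x past the vial, gripped it lightly and dragged it flat along the bench into the bay. While dragging, the tool read 4–5 N sideways and about 7 N upwards. I think the arm was pressing the box down slightly.
- **Last checks:** Box a is within about 3 mm of the bay centre. The other two boxes are about 21 mm from their starts and well clear of the bay. The final top view shows both vials and the beaker where they were, and the arm was clear and touching nothing. The network found only one of the two vials each time it was asked, so I checked the other only in the pictures.

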